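Snap the stock tub's lid shut

TASK

One of the two stock tubs has its lid on but the rim still stands up along all four sides. Press down with the fingertips around that rim, side by side, until all four sections have clicked shut and lie flush, then move clear. Do not lift the tub or shove it about, leave the sample jar standing on its lid, and leave the other tub, the jars and the tape as they are.

Things in the scene. Friction and masses are not known exactly. Their poses are not given: they have to be found in the camera images.
- tub: The tub to close: clear tub of small jars, white snap-fit lid with four side sections sprung up. 136 (x) x 186 (y) mm over the rim; shut lid top flat, 67 mm above the origin. Loose, about 1.6 kg. Origin: centre of its underside, on the table; z up, y along its long sides. The lid's middle panel (77 x 127 mm) and corners (28 x 28 mm) are level and do not move.
- rim_near (a joint): Lid rim section along its near long side (-x of the tub; faces the robot at yaw 0): flap 128 mm long, 29 mm wide, hinged at its inner edge. rad: 0 = sprung up as at the start (outer edge 8.5 mm proud), growing as pressed to 0.30 = shut, flush, hard stop. Past the middle (0.15) it clicks on to 0.30 and stays; short of that it springs back. Takes 5 to 9 N at the thumb mark.
- rim_near_press (a point): Grey thumb mark (10 x 34 mm) on the top face of rim section rim_near, halfway along it, 22 mm out from its hinge line and 7 mm in from its outer edge: where to press. It moves with the section: about 73.5 mm above the table when sprung up, 67 mm when shut.
- rim_far (a joint): Lid rim section along its far long side (+x of the tub): flap 128 mm long, 29 mm wide, hinged at its inner edge. rad: 0 = sprung up as at the start (outer edge 8.5 mm proud), growing as pressed to 0.30 = shut, flush, hard stop. Past the middle (0.15) it clicks on to 0.30 and stays; short of that it springs back. Takes 5 to 9 N at the thumb mark.
- rim_far_press (a point): Grey thumb mark (10 x 34 mm) on the top face of rim section rim_far, halfway along it, 22 mm out from its hinge line and 7 mm in from its outer edge: where to press. It moves with the section: about 73.5 mm above the table when sprung up, 67 mm when shut.
- rim_left (a joint): Lid rim section along its left short side (+y of the tub): flap 78 mm long, 29 mm wide, hinged at its inner edge. rad: 0 = sprung up as at the start (outer edge 8.5 mm proud), growing as pressed to 0.30 = shut, flush, hard stop. Past the middle (0.15) it clicks on to 0.30 and stays; short of that it springs back. Takes 5 to 9 N at the thumb mark.
- rim_left_press (a point): Grey thumb mark (10 x 34 mm) on the top face of rim section rim_left, halfway along it, 22 mm out from its hinge line and 7 mm in from its outer edge: where to press. It moves with the section: about 73.5 mm above the table when sprung up, 67 mm when shut.
- rim_right (a joint): Lid rim section along its right short side (-y of the tub): flap 78 mm long, 29 mm wide, hinged at its inner edge. rad: 0 = sprung up as at the start (outer edge 8.5 mm proud), growing as pressed to 0.30 = shut, flush, hard stop. Past the middle (0.15) it clicks on to 0.30 and stays; short of that it springs back. Takes 5 to 9 N at the thumb mark.
- rim_right_press (a point): Grey thumb mark (10 x 34 mm) on the top face of rim section rim_right, halfway along it, 22 mm out from its hinge line and 7 mm in from its outer edge: where to press. It moves with the section: about 73.5 mm above the table when sprung up, 67 mm when shut.
- sample_jar: Small jar, 32 mm diameter, 38 mm tall, standing loose on the middle panel of the tub's lid (its top 105 mm above the table); origin centre of its underside, z up.
- done_tub: A second tub of the same kind and size, already fully shut, loose; origin centre of its underside. Leave alone.
- jar_a: Bystander: loose jar with white cap, 36 mm diameter, 42 mm tall, in front of the gap between the tubs; origin centre of its underside, z up.
- jar_b: Bystander: loose jar with white cap, 36 mm diameter, 42 mm tall, in the gap between the tubs; origin centre of its underside, z up.
- jar_c: Bystander: loose jar with white cap, 36 mm diameter, 42 mm tall, beyond the gap between the tubs; origin centre of its underside, z up.
- jar_d: Bystander: loose jar with white cap, 36 mm diameter, 42 mm tall, on the robot's right; origin centre of its underside, z up.
- tape: Bystander: roll of tape lying flat on the robot's left, 90 mm diameter, 48 mm tall; origin centre of its underside.
There are look-alikes about, which are no part of the job. Leave any black look-alike of the sample_jar alone. Leave any pink look-alike of the tub alone.

How it is judged:
By the outcome, as a careful person would: the job done as asked, in the order asked, and still so for the second after the job is handed in, with the robot touching nothing.
It also fails if it takes over 43 s, if anything falls off the work surface, if the arm or the gripper's body presses on something with over 40 N, if the wrist force passes 120 N, or if a joint passes its speed limit or range.

ROBOT

A 6-joint arm with a two-finger parallel gripper is mounted at the origin on the work surface. World frame = base frame: x ahead of the robot, y to its left, z up, the work surface at z = 0. Lengths are in mm, angles in rad, forces in N, time in s.
With the tool pointing down it reaches from about 325 to 1000 mm from the base axis. Payload 5.1 kg.
Tool frame: the origin (TCP) lies on the centre line of the jaws, within the pads' length; the fingertips stand 22 mm ahead of it and the grasp point (between the pads) lies 3 mm ahead of it; z points along the fingers, y is the direction in which the jaws open and shut (so a half turn about z gives the same grasp; the last joint's range is limited). The gripper opens to 85 mm and grips with 20 to 120 N. Pads are 22 mm wide; open, the fingers measure 114 mm over their backs; the gripper's body (76 mm by 85 mm) begins 54 mm behind the grasp point. The pads swing forward as they close: fully open they stand 13 mm farther back than shut.
Start: joints at [1.106, 0.124, 1.65, -0, 1.367, -0.083], TCP at [242.204, 603.177, 253.322] pointing down, gripper open.
Joint ranges: [-2.61, 2.61], [-1.02, 2.33], [0.03, 2.71], [-1.35, 4.49], [0.32, 2.68], [-2.91, 2.91]. Speed limits (rad/s): [2.57, 2.57, 3.14, 3.14, 3.14, 3.14].

INTERFACE

Orientations are given as a unit quaternion [x, y, z, w].
In Python, from cell import sensors, cams, sign_off gives the robot as it stands. The module is installed in compiled form; this text tells all that it offers.
- The arm moves only by the tool step_arm, never from a script. Its argument "steps" is a list of rows, each a list of 3 entries, a list of its own where there are three numbers: the shift along the tool's x, y, z in cm, then the turn, a rotation vector about the tool's x, y, z in rad, then the opening in per cent of the stroke, from 0 (shut) to 100 (fully open). In form: [[[x, y, z], [ax, ay, az], gripper], ...]. A call has 1 to 20 rows; each row is the pose to reach, as a shift and turn from the pose commanded when the call began, along the tool's axes at that moment; what a row does not reach only later rows make up. A row lasts 1/12 s, in which the tool goes at most 41.7 mm and 7.16 degrees, less where a joint would pass 70% of its speed; a pose out of reach is approached as far as the arm can. A call with a gripper value outside its range is refused whole. The fingers move at their own pace and stop on an object; "grip_force" is the grip in N (left out, the last holds). Time passes only in rows, so rows that repeat a pose let the fingers close. It gives the time, the measured TCP pose, the force and the opening at its end, in the units of the state.
- sensors.sense(): the state, without advancing time (a new reading comes with each control period).
- cams.grab_frame(name): name is "side" or "top"; returns a dict with "color" (384x512x3 uint8, red, green, blue), "z_map" (384x512 float32, mm along the optical axis (not along the pixel's ray), 0 where there is no reading), "vertical_fov" (degrees; the focal length in pixels is half the picture's height over the tangent of half this angle, whatever the lens; pixels are square), "cx", "cy" (the principal point, pixels), "k1" (the pictures are not rectified: a ray, as slopes to the right and down, at radius r is drawn at 1 + k1 r^2 times it, then the intrinsics apply), "pose" (4x4, takes a point from camera to world coordinates). Camera axes: x right, y down, z forward; pixel columns grow to the right and rows downward; lengths in mm; the calibration is good to about 2 mm. A picture is of the moment at which its call begins.
- sign_off(): hands the job in, once; it reports no verdict.
The state is a dict: "t": time; "joint_pos": joint angles; "dq": joint speeds; "effort": joint torques, N m; "position": TCP position; "tool_rot": TCP orientation; "contact_force": force on the tool from outside, world axes, zero at the start; "wrist_torque": the same for the moment, N m; "width": finger opening in mm.
Only numpy, scipy, OpenCV 4.12 (cv2) and the standard library are available. Lean on these libraries where they do the work, as an engineer would, in place of code of your own. Each camera call takes 0.05 s, during which the arm holds its last target.

## Working session

There is one attempt and no reset: what is moved stays moved. The work goes in short steps, Python scripts to look and compute and a tool call to move; the robot and the scene stay as the last step left them, time stands still between calls to the robot, and variables do not carry over. Pictures are saved under pics/ and viewed, and the job is handed in when it is done.

Besides the shell and the picture viewer there is one more tool, called after "Emit:" as name(argument=value, ...), one argument or row to a line, values as JSON. step_arm: Moves the arm, as the interface text tells. Its arguments: {"type":"object","properties":{"steps":{"type":"array"},"grip_force":{"type":"number"}},"required":["steps"]}

```bash
mkdir -p pics; python3 - <<'E'
from cell import sensors,cams
import cv2,numpy as np
s=sensors.sense();print(s)
for n in("top","side"):
    f=cams.grab_frame(n);np.savez(f'/tmp/{n}0.npz',**f)
    cv2.imwrite(f'pics/{n}0.png',cv2.resize(f['color'][:,:,::-1],(800,600),interpolation=cv2.INTER_CUBIC))
    print(n,f['vertical_fov'],f['cx'],f['cy'],f['k1'],f['pose'])
E
```

```text
{'t': 0.0, 'joint_pos': array([ 1.10638352e+00,  1.24505457e-01,  1.65166600e+00, -5.97588113e-06,
        1.36749814e+00, -8.25929449e-02]), 'dq': array([-6.00133265e-04, -1.32199920e-03,  8.72610477e-05, -1.70439991e-03,
        4.81321067e-04, -2.08377797e-03]), 'effort': array([ 2.28517354e-03, -4.23613250e+01, -3.65452909e+01,  1.27599426e-05,
        7.02615085e-03,  2.17341878e-06]), 'position': array([241.96817893, 602.67882328, 252.05747243]), 'tool_rot': array([ 1.89751677e-01,  9.81831565e-01, -1.00066067e-03, -2.77679604e-04]), 'contact_force': array([ 0.05840895,  0.28445494, -0.07410487]), 'wrist_torque': array([-0.00133121, -0.04107735, -0.01724865]), 'width': 85.37150094114861}
top 48.783222879254886 260.91157105037485 196.52302172427898 -0.07193106539063814 [[-1.72070041e-02 -9.87375808e-01  1.57457715e-01  3.36456453e+02]
 [-9.99842495e-01  1.76769440e-02  1.58450773e-03  3.22107113e+01]
 [-4.34787582e-03 -1.57405650e-01 -9.87524459e-01  1.15372424e+03]
 [ 0.00000000e+00  0.00000000e+00  0.00000000e+00  1.00000000e+00]]
side 49.962414586674605 251.93338850834363 192.47721854176552 -0.017225955474235576 [[ 8.66917973e-01 -2.59533216e-01  4.25553450e-01  5.76293069e+01]
 [-4.98224508e-01 -4.25457007e-01  7.55485721e-01 -7.38486279e+02]
 [-1.50189413e-02 -8.66965308e-01 -4.98142135e-01  5.94778729e+02]
 [ 0.00000000e+00  0.00000000e+00  0.00000000e+00  1.00000000e+00]]
```

View pics/top0.png

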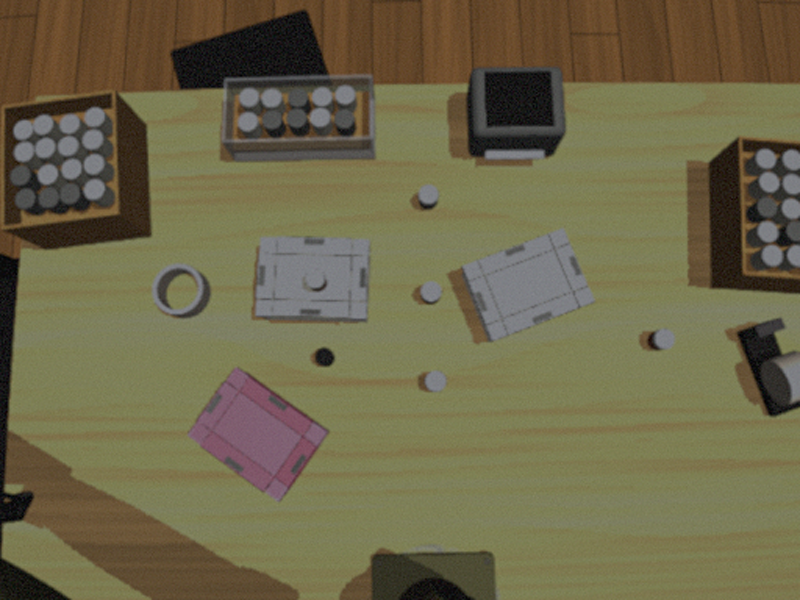

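View pics/side0.png

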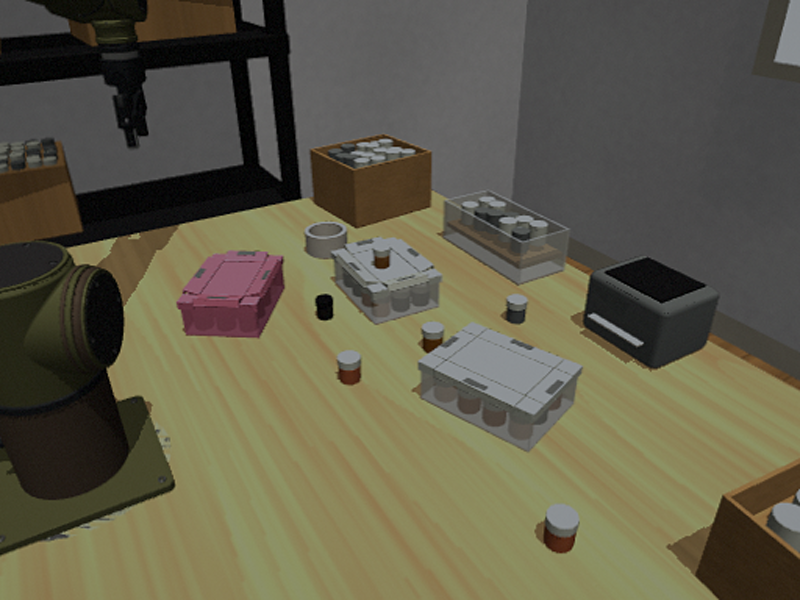

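Top view candidates at 800x600 scale: a white tub with the sample jar at (313,279), a white tub at (527,285) that looks flat and shut, and a pink look-alike at (258,433). A black jar look-alike sits at (324,357). By the description I choose the tub at (313,279), and will check it with a crop and depth.

```bash
cat > h.py <<'E'
import numpy as np,cv2
def K(f):
    h=384;fl=h/2/np.tan(np.radians(f['vertical_fov'])/2)
    return fl,float(f['cx']),float(f['cy']),float(f['k1'])
def rays(f,uv):
    fl,cx,cy,k1=K(f);uv=np.asarray(uv,float).reshape(-1,2)
    M=np.array([[fl,0,cx],[0,fl,cy],[0,0,1]])
    return cv2.undistortPointsIter(uv.reshape(-1,1,2),M,np.array([k1,0,0,0,0.]),None,None,(3,100,1e-10)).reshape(-1,2)
def world(f):
    v,u=np.mgrid[0:384,0:512]
    d=rays(f,np.stack([u,v],-1)).reshape(384,512,2);z=f['z_map'][...,None]
    c=np.concatenate([d*z,z],-1);P=np.asarray(f['pose'])
    w=c@P[:3,:3].T+P[:3,3]; w[f['z_map']<=0]=np.nan
    return w
def onplane(f,uv,h):
    d=rays(f,uv);d=np.c_[d,np.ones(len(d))];P=np.asarray(f['pose']);d=d@P[:3,:3].T
    return P[:3,3]+d*((h-P[2,3])/d[:,2])[:,None]
def proj(f,p):
    P=np.asarray(f['pose']);c=(np.asarray(p,float).reshape(-1,3)-P[:3,3])@P[:3,:3]
    fl,cx,cy,k1=K(f);s=c[:,:2]/c[:,2:];r2=(s**2).sum(1,keepdims=True);s=s*(1+k1*r2)
    return s*fl+[cx,cy]
E
python3 - <<'E'
from h import *
f=dict(np.load('/tmp/top0.npz'));w=world(f)
sub=w[140:220,155:245];m=(sub[...,2]>58)&(sub[...,2]<85)
n,l,st,c=cv2.connectedComponentsWithStats(m.astype(np.uint8));k=1+np.argmax(st[1:,4]);m=l==k
p=sub[m];r=cv2.minAreaRect(p[:,:2].astype(np.float32));print(r,p.mean(0),np.percentile(p[:,2],[5,50,95]))
j=sub[(sub[...,2]>97)];print('jar',len(j),np.median(j,0))
ct=cv2.resize(f['color'][140:220,155:245,::-1],None,fx=8,fy=8,interpolation=cv2.INTER_CUBIC)
cv2.imwrite('pics/crop_top.png',ct[:600])
g=dict(np.load('/tmp/side0.npz'))
cv2.imwrite('pics/crop_side.png',cv2.resize(g['color'][140:215,200:295,::-1],None,fx=8,fy=8,interpolation=cv2.INTER_CUBIC)*1)
ws=world(g);ss=ws[140:215,200:295].reshape(-1,3)
q=ss[(ss[:,2]>60)&(ss[:,2]<85)];print(np.percentile(q[:,2],[5,50,95]))
for name,pp in(('top',w),('side',ws)):
    t=pp.reshape(-1,3);t=t[np.isfinite(t).all(1)&(t[:,0]>250)&(t[:,0]<700)&(abs(t[:,1])<400)];print(name,'table z',np.median(t[abs(t[:,2])<8,2]))
E
```

```text
((564.3602905273438, 194.20285034179688), (189.5292510986328, 140.84584045410156), 87.10248565673828) [563.041565   193.53506967  68.35806574] [63.30421266 67.76579944 74.89547487]
jar 115 [554.08958689 184.52554239 103.759561  ]
[64.0165521  68.3428357  75.45073531]
top table z -0.7650536270948578
side table z -0.387675796626354
```

View pics/crop_top.png

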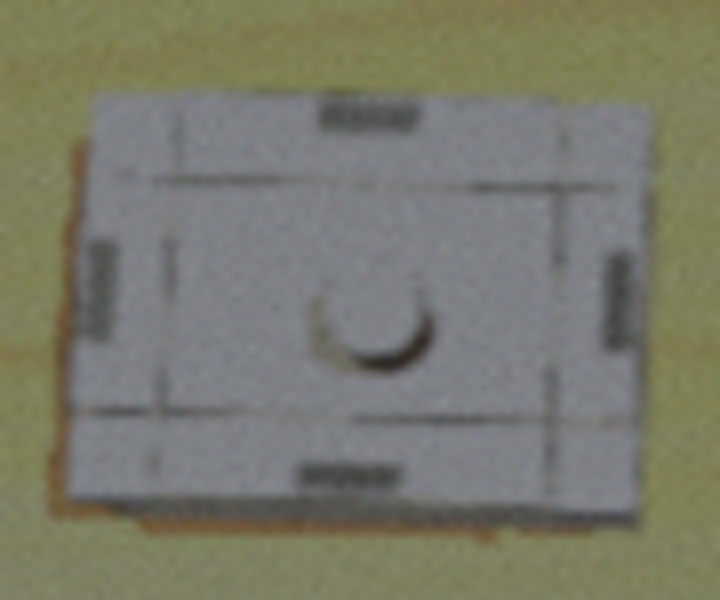

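View pics/crop_side.png

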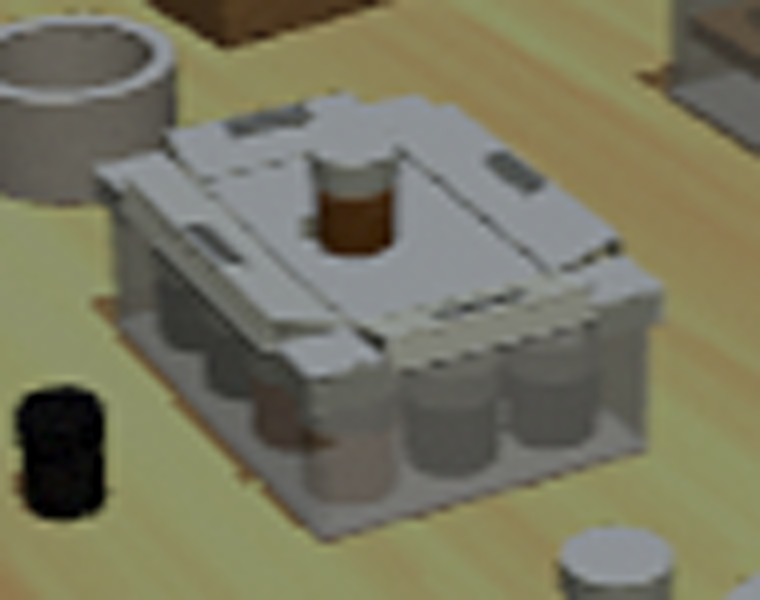

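The crops confirm it: all four sections of the tub at (313,279) stand proud, the jar is on the panel, and the thumb marks are visible. In the top crop they are near (368,117), (98,290), (618,300) and (350,475). Next I'll measure the marks.

```bash
python3 - <<'E'
from h import *
f=dict(np.load('/tmp/top0.npz'));img=cv2.GaussianBlur(f['color'],(3,3),0).astype(float).mean(2)
P={}
for n,(x,y) in dict(far=(368,117),left=(98,290),right=(618,300),near=(350,475)).items():
    u=155+(x+.5)/8-.5;v=140+(y+.5)/8-.5
    a=4 if n in('left','right') else 9;b=9 if n in('left','right') else 4
    vv,uu=np.mgrid[int(v)-b:int(v)+b+2,int(u)-a:int(u)+a+2]
    I=img[vv,uu];med=np.percentile(I,75);wt=np.clip(med-20-I,0,40)
    if n in('left','right'): wt*= (abs(uu-u)<3.5)
    else: wt*=(abs(vv-v)<3)
    c=[(wt*uu).sum()/wt.sum(),(wt*vv).sum()/wt.sum()]
    P[n]=onplane(f,[c],73.5)[0];print(n,(u,v),c,P[n].round(1))
print('mid NF',(P['far']+P['near'])/2,'mid LR',(P['left']+P['right'])/2)
d=P['far']-P['near'];e=P['left']-P['right'];print(np.linalg.norm(d),np.linalg.norm(e),np.arctan2(d[1],d[0]),np.arctan2(-e[0],e[1]))
# corner-level fit: panel-edge segmentation at z~67 by depth edges of corners done via minAreaRect earlier
# side view
g=dict(np.load('/tmp/side0.npz'))
for n,(x,y) in dict(left=(268,120),far=(515,170),near=(215,242)).items():
    print(n,onplane(g,[[200+(x+.5)/8-.5,140+(y+.5)/8-.5]],73.5).round(1))
E
```

```text
far (200.5625, 154.1875) [np.float64(200.256652360515), np.float64(153.91974248927042)] [625.1 191.7  73.5]
left (166.8125, 175.8125) [np.float64(165.9041291905151), np.float64(175.50398609975468)] [568.8 281.6  73.5]
right (231.8125, 177.0625) [np.float64(232.34448818897638), np.float64(178.11586051743532)] [558.5 107.5  73.5]
near (198.3125, 198.9375) [np.float64(198.02374258044358), np.float64(199.45579506404246)] [503.9 196.7  73.5]
mid NF [564.52907418 194.18829006  73.5       ] mid LR [563.68812511 194.51098463  73.5       ]
121.30916223697054 174.38703312544538 -0.041438132536693886 -0.059018664199504654
left [[569.  281.7  73.5]]
far [[625.7 195.2  73.5]]
near [[505.5 200.5  73.5]]
```

```bash
python3 - <<'E'
import numpy as np
from scipy.spatial.transform import Rotation as R
q=R.from_quat([.18975,.98183,0,0]);d=np.array([568.8,280.4,130])-[242.2,603.2,253.3]
print(q.inv().apply(d)/10,(q*R.from_rotvec([0,0,-.33])).as_matrix())
E
```

```text
[-42.33586843 -17.78618128  12.33      ] [[-0.99865785  0.05179277  0.        ]
 [ 0.05179277  0.99865785  0.        ]
 [ 0.          0.         -1.        ]]
```

Emit:
step_arm(
  steps=[
    [[-42.3, -17.8, 10.3], [0, 0, -0.33], 0],
    [[-42.3, -17.8, 10.3], [0, 0, -0.33], 0],
    [[-42.3, -17.8, 10.3], [0, 0, -0.33], 0],
    [[-42.3, -17.8, 10.3], [0, 0, -0.33], 0],
    [[-42.3, -17.8, 10.3], [0, 0, -0.33], 0],
    [[-42.3, -17.8, 10.3], [0, 0, -0.33], 0],
    [[-42.3, -17.8, 10.3], [0, 0, -0.33], 0],
    [[-42.3, -17.8, 10.3], [0, 0, -0.33], 0],
    [[-42.3, -17.8, 10.3], [0, 0, -0.33], 0],
    [[-42.3, -17.8, 10.3], [0, 0, -0.33], 0],
    [[-42.3, -17.8, 10.3], [0, 0, -0.33], 0],
    [[-42.3, -17.8, 10.3], [0, 0, -0.33], 0],
    [[-42.3, -17.8, 10.3], [0, 0, -0.33], 0],
    [[-42.3, -17.8, 10.3], [0, 0, -0.33], 0],
    [[-42.3, -17.8, 10.3], [0, 0, -0.33], 0],
    [[-42.3, -17.8, 10.3], [0, 0, -0.33], 0],
    [[-42.3, -17.8, 10.3], [0, 0, -0.33], 0],
    [[-42.3, -17.8, 10.3], [0, 0, -0.33], 0],
    [[-42.3, -17.8, 10.3], [0, 0, -0.33], 0],
    [[-42.3, -17.8, 10.3], [0, 0, -0.33], 0],
  ],
)

```text
t: 1.77
position: [568.2, 280.9, 150.6]
tool_rot: [0.025, 1.0, 0.0, 0.0]
contact_force: [-0.0, 0.1, -0.4]
width: -0.0
```

```bash
python3 - <<'E'
from h import *
from cell import cams
for n,(a,b,c,d) in dict(top=(110,240,130,270),side=(80,215,180,320)).items():
    f=cams.grab_frame(n);np.savez(f'/tmp/{n}1.npz',**f)
    cv2.imwrite(f'pics/{n}1.png',cv2.resize(f['color'][a:b,c:d,::-1],None,fx=4.4,fy=4.4,interpolation=cv2.INTER_CUBIC))
g=np.load('/tmp/side1.npz');w=world(g)
m=(w[...,2]>90)&(abs(w[...,0]-568)<30)&(abs(w[...,1]-280)<30);p=w[m];print(len(p),np.percentile(p[:,2],[0,1,5,20]))
low=p[p[:,2]<np.percentile(p[:,2],25)];print(low.min(0),low.max(0))
E
```

```text
836 [128.83797513 133.23593802 146.31101406 188.27945597]
[547.7364165  250.05752664 128.83797513] [577.6021082  309.15823451 202.95959518]
```

View pics/side1.png

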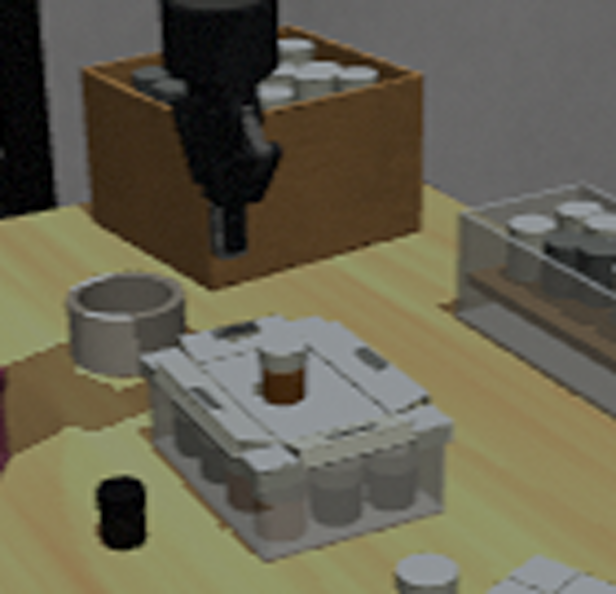

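View pics/top1.png

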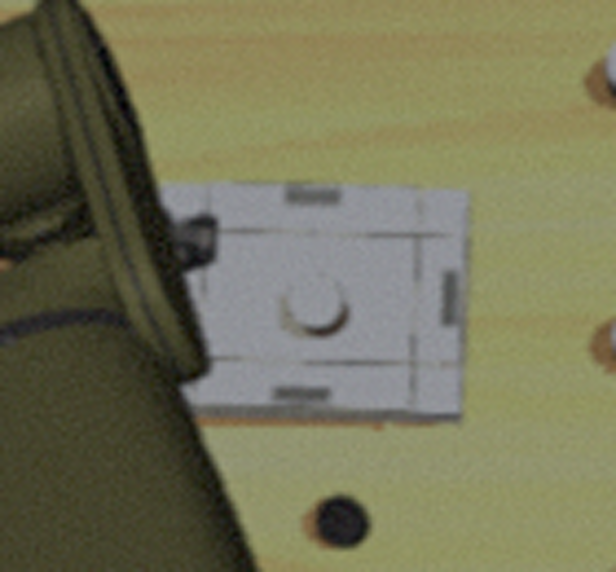

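The shut fingertips hang above the left section: side crop tip at (230,250), left mark at (238,330). The tip height from depth (129 mm) agrees with TCP minus 22. Now I'll press the left section slowly.

Emit:
step_arm(
  steps=[
    [[0, 0, 2.5], [0, 0, 0], 0],
    [[0, 0, 4.0], [0, 0, 0], 0],
    [[0, 0, 4.8], [0, 0, 0], 0],
    [[0, 0, 5.0], [0, 0, 0], 0],
    [[0, 0, 5.2], [0, 0, 0], 0],
    [[0, 0, 5.4], [0, 0, 0], 0],
    [[0, 0, 5.6], [0, 0, 0], 0],
    [[0, 0, 5.7], [0, 0, 0], 0],
    [[0, 0, 5.8], [0, 0, 0], 0],
    [[0, 0, 5.9], [0, 0, 0], 0],
    [[0, 0, 6.0], [0, 0, 0], 0],
    [[0, 0, 6.0], [0, 0, 0], 0],
  ],
)

```text
t: 2.87
position: [568.4, 280.2, 89.9]
tool_rot: [0.026, 1.0, -0.0, 0.0]
contact_force: [0.5, 0.1, 0.3]
width: -0.1
```

Emit:
step_arm(
  steps=[
    [[0, 0, 0.1], [0, 0, 0], 0],
    [[0, 0, 0.2], [0, 0, 0], 0],
    [[0, 0, 0.2], [0, 0, 0], 0],
  ],
)

```text
t: 3.12
position: [568.6, 280.3, 89.0]
tool_rot: [0.026, 1.0, -0.0, -0.0]
contact_force: [-2.2, -0.7, 4.4]
width: 0.0
```

Emit:
step_arm(
  steps=[
    [[0, 0, -3], [0, 0, 0], 0],
    [[0, 0, -6.2], [0, 0, 0], 0],
    [[2.0, -2.9, -6.2], [0, 0, 0], 0],
    [[4.0, -5.8, -6.2], [0, 0, 0], 0],
    [[6.0, -8.6, -6.2], [0, 0, 0], 0],
    [[6.0, -8.6, -6.2], [0, 0, 0], 0],
    [[6.0, -8.6, -6.2], [0, 0, 0], 0],
    [[6.0, -8.6, -6.2], [0, 0, 0], 0],
  ],
)

```text
t: 3.78
position: [504.4, 197.6, 150.6]
tool_rot: [0.026, 1.0, 0.0, 0.001]
contact_force: [0.6, 0.3, 0.1]
width: 0.1
```

```bash
python3 - <<'E'
from h import *
from cell import cams
for n,(a,b,c,d) in dict(top=(110,240,130,270),side=(80,215,180,320)).items():
    f=cams.grab_frame(n)
    cv2.imwrite(f'pics/{n}2.png',cv2.resize(f['color'][a:b,c:d,::-1],None,fx=4.4,fy=4.4,interpolation=cv2.INTER_CUBIC))
E
```

```text
(no output)
```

View pics/side2.png

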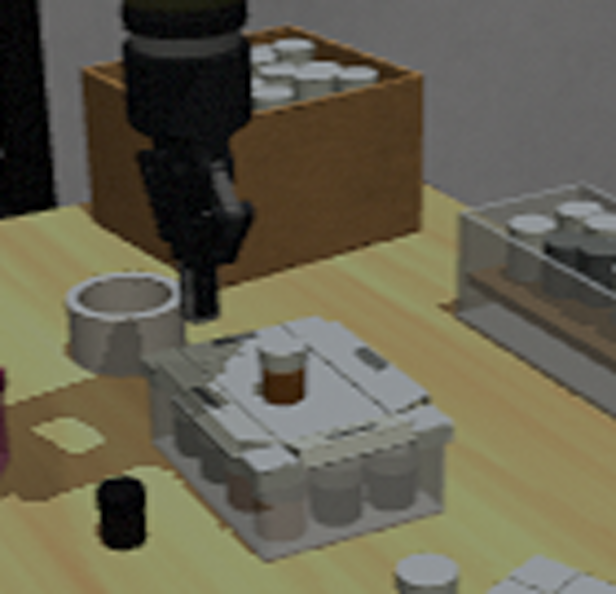

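The left section looks flush at (200,340) in the crop, and the tool is above the near mark at (208,397). Next, the near section.

Emit:
step_arm(
  steps=[
    [[0, 0, 2.5], [0, 0, 0], 0],
    [[0, 0, 4.0], [0, 0, 0], 0],
    [[0, 0, 4.8], [0, 0, 0], 0],
    [[0, 0, 5.0], [0, 0, 0], 0],
    [[0, 0, 5.2], [0, 0, 0], 0],
    [[0, 0, 5.4], [0, 0, 0], 0],
    [[0, 0, 5.6], [0, 0, 0], 0],
    [[0, 0, 5.7], [0, 0, 0], 0],
    [[0, 0, 5.8], [0, 0, 0], 0],
    [[0, 0, 5.9], [0, 0, 0], 0],
    [[0, 0, 6.0], [0, 0, 0], 0],
    [[0, 0, 6.1], [0, 0, 0], 0],
    [[0, 0, 6.2], [0, 0, 0], 0],
    [[0, 0, 6.2], [0, 0, 0], 0],
  ],
)

```text
t: 5.05
position: [504.4, 197.6, 88.9]
tool_rot: [0.026, 1.0, -0.0, 0.0]
contact_force: [-1.7, -0.5, 4.1]
width: 0.1
```

Emit:
step_arm(
  steps=[
    [[0, 0, -3], [0, 0, 0], 0],
    [[0, 0, -6.2], [0, 0, 0], 0],
    [[-2.0, -2.9, -6.2], [0, 0, 0], 0],
    [[-4.0, -5.8, -6.2], [0, 0, 0], 0],
    [[-6.0, -8.6, -6.2], [0, 0, 0], 0],
    [[-6.0, -8.6, -6.2], [0, 0, 0], 0],
    [[-6.0, -8.6, -6.2], [0, 0, 0], 0],
    [[-6.0, -8.6, -6.2], [0, 0, 0], 0],
  ],
)

```text
t: 5.72
position: [559.1, 108.7, 149.7]
tool_rot: [0.026, 1.0, 0.0, -0.001]
contact_force: [-0.7, 0.8, -0.8]
width: 0.5
```

```bash
python3 - <<'E'
from h import *
from cell import cams
for n,(a,b,c,d) in dict(top=(110,240,130,270),side=(80,215,180,320)).items():
    f=cams.grab_frame(n)
    cv2.imwrite(f'pics/{n}3.png',cv2.resize(f['color'][a:b,c:d,::-1],None,fx=4.4,fy=4.4,interpolation=cv2.INTER_CUBIC))
E
```

```text
(no output)
```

View pics/side3.png

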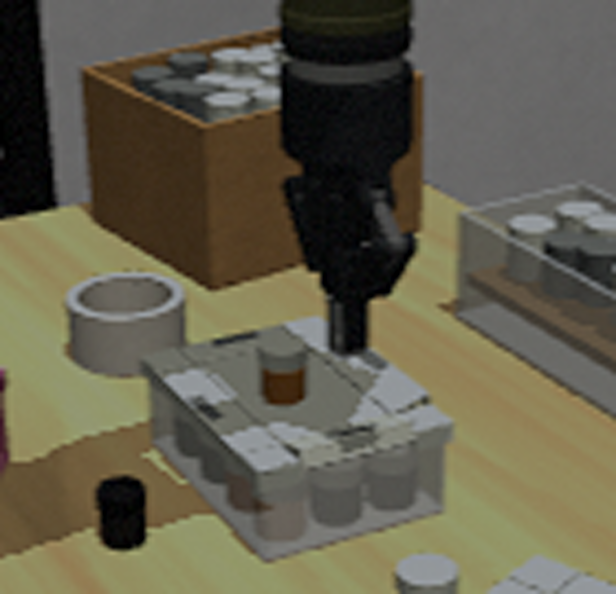

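The near section (205,407) and left section (235,338) now lie flush. The tool is above the right mark. Next, the right section, then across to the far one.

Emit:
step_arm(
  steps=[
    [[0, 0, 2.5], [0, 0, 0], 0],
    [[0, 0, 4.0], [0, 0, 0], 0],
    [[0, 0, 4.8], [0, 0, 0], 0],
    [[0, 0, 5.0], [0, 0, 0], 0],
    [[0, 0, 5.2], [0, 0, 0], 0],
    [[0, 0, 5.4], [0, 0, 0], 0],
    [[0, 0, 5.6], [0, 0, 0], 0],
    [[0, 0, 5.7], [0, 0, 0], 0],
    [[0, 0, 5.8], [0, 0, 0], 0],
    [[0, 0, 5.9], [0, 0, 0], 0],
    [[0, 0, 6.0], [0, 0, 0], 0],
    [[0, 0, 6.1], [0, 0, 0], 0],
    [[0, 0, 6.2], [0, 0, 0], 0],
    [[0, 0, 6.2], [0, 0, 0], 0],
  ],
)

```text
t: 6.98
position: [559.7, 108.7, 88.9]
tool_rot: [0.026, 1.0, 0.0, -0.0]
contact_force: [-1.0, -0.7, 5.9]
width: -0.1
```

Emit:
step_arm(
  steps=[
    [[0, 0, -3], [0, 0, 0], 0],
    [[0, 0, -6.2], [0, 0, 0], 0],
    [[-2.0, 2.9, -6.2], [0, 0, 0], 0],
    [[-4.0, 5.8, -6.2], [0, 0, 0], 0],
    [[-6.0, 8.6, -6.2], [0, 0, 0], 0],
    [[-6.0, 8.6, -6.2], [0, 0, 0], 0],
    [[-6.0, 8.6, -6.2], [0, 0, 0], 0],
    [[-6.0, 8.6, -6.2], [0, 0, 0], 0],
  ],
)

```text
t: 7.65
position: [623.3, 191.2, 149.4]
tool_rot: [0.026, 1.0, -0.0, -0.001]
contact_force: [0.2, 0.4, 0.1]
width: 0.5
```

```bash
python3 - <<'E'
from h import *
from cell import cams
for n,(a,b,c,d) in dict(side=(80,215,180,320)).items():
    f=cams.grab_frame(n)
    cv2.imwrite(f'pics/{n}4.png',cv2.resize(f['color'][a:b,c:d,::-1],None,fx=4.4,fy=4.4,interpolation=cv2.INTER_CUBIC))
E
```

```text
(no output)
```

View pics/side4.png

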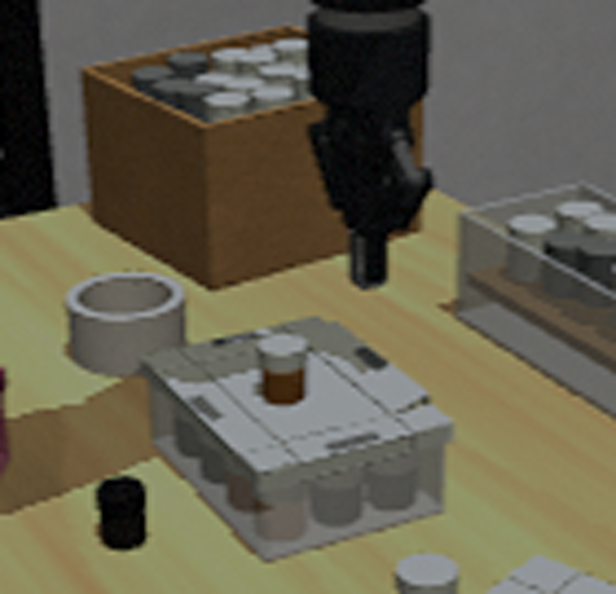

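The right section is flush, with its mark at (352,440). Only the far section, mark at (370,357), is still up.

Emit:
step_arm(
  steps=[
    [[0, 0, 2.5], [0, 0, 0], 0],
    [[0, 0, 4.0], [0, 0, 0], 0],
    [[0, 0, 4.8], [0, 0, 0], 0],
    [[0, 0, 5.0], [0, 0, 0], 0],
    [[0, 0, 5.2], [0, 0, 0], 0],
    [[0, 0, 5.4], [0, 0, 0], 0],
    [[0, 0, 5.6], [0, 0, 0], 0],
    [[0, 0, 5.7], [0, 0, 0], 0],
    [[0, 0, 5.8], [0, 0, 0], 0],
    [[0, 0, 5.9], [0, 0, 0], 0],
    [[0, 0, 6.0], [0, 0, 0], 0],
    [[0, 0, 6.1], [0, 0, 0], 0],
    [[0, 0, 6.2], [0, 0, 0], 0],
    [[0, 0, 6.2], [0, 0, 0], 0],
  ],
)

```text
t: 8.87
position: [624.1, 191.6, 89.0]
tool_rot: [0.026, 1.0, 0.0, 0.0]
contact_force: [-1.5, 0.3, 4.1]
width: -0.4
```

Emit:
step_arm(
  steps=[
    [[0, 0, -3], [0, 0, 0], 0],
    [[0, 0, -7], [0, 0, 0], 0],
    [[0, 0, -11], [0, 0, 0], 0],
    [[0, 0, -15], [0, 0, 0], 0],
    [[8, 18, -16], [0, 0, 0], 0],
    [[16, 36, -16], [0, 0, 0], 0],
    [[16, 36, -16], [0, 0, 0], 0],
    [[16, 36, -16], [0, 0, 0], 0],
    [[16, 36, -16], [0, 0, 0], 0],
    [[16, 36, -16], [0, 0, 0], 0],
    [[16, 36, -16], [0, 0, 0], 0],
    [[16, 36, -16], [0, 0, 0], 0],
    [[16, 36, -16], [0, 0, 0], 0],
    [[16, 36, -16], [0, 0, 0], 0],
    [[16, 36, -16], [0, 0, 0], 0],
    [[16, 36, -16], [0, 0, 0], 0],
    [[16, 36, -16], [0, 0, 0], 0],
  ],
)

```text
t: 10.28
position: [483.2, 558.3, 247.8]
tool_rot: [0.026, 1.0, -0.001, -0.0]
contact_force: [-0.0, 0.3, -0.7]
width: 0.1
```

```bash
python3 - <<'E'
from h import *
from cell import cams
F={}
for n,(a,b,c,d) in dict(top=(110,240,130,270),side=(80,215,180,320)).items():
    f=cams.grab_frame(n);F[n]=f
    cv2.imwrite(f'pics/{n}5.png',cv2.resize(f['color'][a:b,c:d,::-1],None,fx=4.4,fy=4.4,interpolation=cv2.INTER_CUBIC))
cv2.imwrite('pics/top5full.png',cv2.resize(F['top']['color'][:,:,::-1],(800,600)))
y=-.05;ex=np.array([np.cos(y),np.sin(y)]);ey=np.array([-np.sin(y),np.cos(y)]);C=np.array([564.5,194.5])
for lab,G in(('before',{n:dict(np.load(f'/tmp/{n}0.npz')) for n in F}),('after',F)):
  for n in F:
    w=world(G[n]);q=w[...,:2]-C;a=q@ex;b=q@ey;z=w[...,2];ok=(z>55)&(z<95)
    o=lambda m:round(float(np.median(z[m&ok])),1)
    print(lab,n,'near',o((a<-52)&(a>-66)&(abs(b)<60)),'far',o((a>52)&(a<66)&(abs(b)<60)),'left',o((b>77)&(b<91)&(abs(a)<36)),'right',o((b<-77)&(b>-91)&(abs(a)<36)),'panel',o((abs(a)<30)&(abs(b)<55)))
    j=(z>97)&(z<112)&(abs(a)<40)&(abs(b)<60);print('jar',np.median(w[j],0).round(1))
  w=world(G['top']);s=w[140:220,155:245];m=(s[...,2]>58)&(s[...,2]<85);print(cv2.minAreaRect(s[m][:,:2].astype(np.float32)))
d=cv2.absdiff(cv2.GaussianBlur(F['top']['color'],(5,5),0),cv2.GaussianBlur(np.load('/tmp/top0.npz')['color'],(5,5),0)).max(2)
ys,xs=np.where(d>40);print('changed px',len(xs),(xs.min(),xs.max(),ys.min(),ys.max()) if len(xs) else '')
E
```

```text
before top near 72.5 far 72.3 left 72.7 right 72.9 panel 66.2
jar [554.1 184.5 103.8]
before side near 73.2 far 73.5 left 72.8 right 71.7 panel 67.5
jar [549.7 181.5 104.6]
((564.3602905273438, 194.20285034179688), (189.5292510986328, 140.84584045410156), 87.10248565673828)
after top near 66.1 far 66.2 left 66.3 right 66.3 panel 66.3
jar [553.9 184.7 104.1]
after side near 66.8 far 67.1 left 67.5 right 66.0 panel 67.6
jar [550.2 181.7 104.1]
((564.7736206054688, 194.43032836914062), (185.6146697998047, 137.4079132080078), 87.19241333007812)
changed px 15772 (np.int64(0), np.int64(246), np.int64(184), np.int64(383))
```

View pics/side5.png

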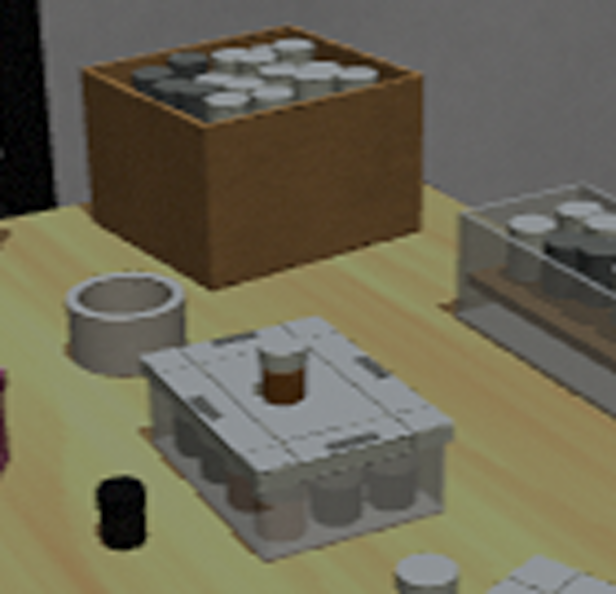

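View pics/top5full.png

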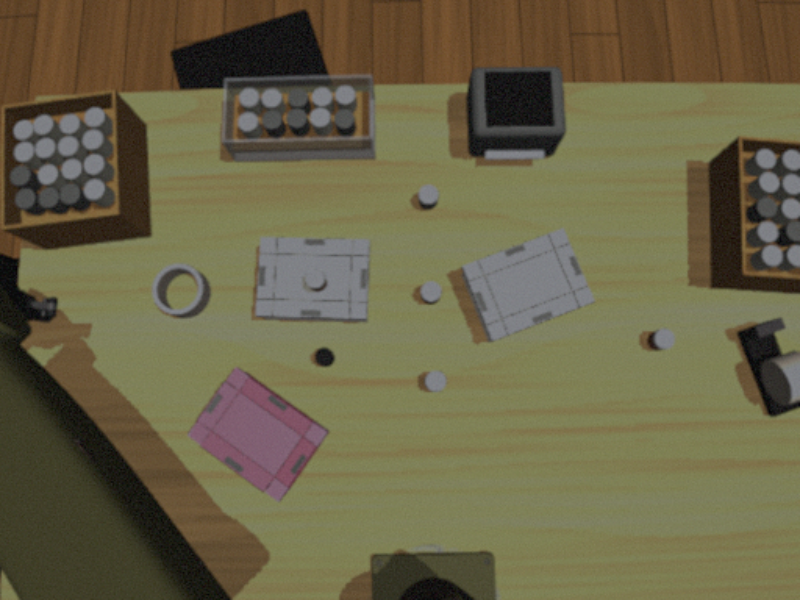

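All four sections are flush, at about 66 mm against a panel at 66 mm. The jar is still standing, at (316,280) in the top view. The tub at (313,279) and everything else are where they were, and the arm is clear at the left edge.

```bash
python3 -c "
from cell import sign_off
print(sign_off())"
```

```text
the job is handed in; nothing more can be done
None
```

The tub is closed: all four rim sections clicked shut and lie flush. I pressed each thumb mark with the shut fingertips in the order left, near, right, far, then moved the arm clear to the left and handed the job in at about 10.4 s.

- **Rim height:** the last top view puts all four sections at 66.1–66.3 mm, level with the middle panel at 66.3 mm. They stood at about 72.5 mm before. The side view agrees to within about 1.6 mm.
- **Press force:** at the end of each press I read 4–6 N at the hard stop. I did not record the peak during the press itself.
- **Tub and jar:** the tub's measured centre shifted by less than 0.5 mm and its yaw by about 0.1°, both within measurement noise. The sample jar is still standing on the lid and has not moved measurably.
- **Bystanders:** the other tub, the jars, the tape and the look-alikes look unchanged in the top view. The only picture changes beyond the tub itself were in the area of the arm and its shadow.

No check failed. The side camera places the jar about 4 mm from where the top camera does, both before and after, most likely because it sees the jar from one side.

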